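# Hold a bundle of collar stays flat in the spring press

## Robot

A 6-joint arm with a two-finger parallel gripper is mounted at the origin on a cart in front of the work surface, level with it; the furniture and walls round the work are solid. World frame = base frame: x ahead of the robot, y to its left, z up, the work surface at z = 0. Lengths are in mm, angles in degrees, forces in N, time in s.
With the tool pointing down it reaches from about 300 to 750 mm from the base axis. Payload 8.5 kg.
Tool frame: the origin (TCP) lies midway between the tips of the shut fingers; the grasp point (between the pads) lies 19 mm behind it; y points along the fingers, z is the direction in which the jaws open and shut, and the axes are right-handed (so a half turn about y gives the same grasp; the last joint's range is limited). The gripper opens to 85 mm and grips with 20 to 120 N. Pads are 22 mm wide; open, the fingers measure 114 mm over their backs; the gripper's body (76 mm by 85 mm) begins 54 mm behind the grasp point. The pads swing forward as they close: fully open they stand 13 mm farther back than shut.
Start: joints at [60.544, 21.807, 74.336, -0, 83.858, -12.336], TCP at [161.897, 525.614, 231.322] pointing down, gripper open.
Joint ranges: [-178.18, 178.18], [-50.72, 133.34], [12.68, 142.11], [-81.47, 261.47], [9.98, 163.14], [-165.26, 165.26]. Speed limits (degrees/s): [136.94, 136.94, 180, 180, 180, 180].

## Interface

Orientations are given as a 3x3 rotation matrix whose columns are the frame's x, y, z axes.
In Python, from plant import arm, cams, job, finder gives the robot as it stands. The module is installed in compiled form; this text tells all that it offers.
- The arm moves only by the tool step_arm, never from a script. Its argument "increments" is a list of rows, each an object of numbers: "tx", "ty", "tz": the shift along the tool's x, y, z in m; "ax", "ay", "az": the turn, a rotation vector about the tool's x, y, z in rad; "hand": the opening, from 0 (shut) to 1 (fully open). In form: [{"tx": .., "ty": .., "tz": .., "ax": .., "ay": .., "az": .., "hand": ..}, ...]. A call has 1 to 20 rows; each row shifts and turns the pose as measured when the row begins, along the tool's axes as they then stand; what a row does not reach is not made up. A row lasts 1/12 s, in which the tool goes at most 41.7 mm and 7.16 degrees, less where a joint would pass 70% of its speed; a pose out of reach is approached as far as the arm can. A call is refused whole if a number of a shift passes 0.0417 or a number of a turn 0.125, either way. A call with a gripper value outside its range is refused whole. The fingers move at their own pace and stop on an object; "squeeze" is the grip in N (left out, the last holds). Time passes only in rows, so rows that do not move let the fingers close. It gives the time, the measured TCP pose, the force and the opening at its end, in the units of the state.
- arm.state(): the state, without advancing time (a new reading comes with each control period).
- cams.get_image(name): name is "scene" or "top" or "wrist"; returns the picture (480x640x3 uint8, red, green, blue); there is no depth.
- cams.camera_info(name): a dict with "fovy" (degrees; the focal length in pixels is half the picture's height over the tangent of half this angle, whatever the lens; pixels are square), "cx", "cy" (the principal point, pixels), "dist" ([k1, k2, p1, p2, k3] as OpenCV has them; the pictures are not rectified), "world_to_cam" (4x4, takes a point from world to camera coordinates); the wrist camera has in their place "tool_from_camera" (4x4, takes a point from camera to tool coordinates, whose origin is the TCP and whose axes are the tool frame's). Camera axes: x right, y down, z forward; pixel columns grow to the right and rows downward; lengths in mm; the calibration is good to about 2 mm. A picture is of the moment at which its call begins: read the wrist's pose just before it. camera_info takes no time and is no camera call.
- job.close_job(): hands the job in, once; it reports no verdict.
Trained networks look in the newest picture that a camera, given by its name, has taken for a name from the list of things; names that differ only in an ending like _2 or _b are one class to them, and where a whole thing is asked for, a point or a joint stands for the part that bears it (a point fixed in the world has none). Each returns a list of dicts, best first, with "conf" (0 to 1); they miss things now and then, are a little off and sometimes report something else, mostly with a low value. They report only what shows in the picture. A call takes as long as a camera call.
- finder.boxes_of(label, camera): "point" ([column, row] in pixels, amid what is visible of it).
- finder.cut_out(label, camera): "pixels" (480x640 bool, what is visible of it) and "point" ([column, row] in pixels, amid what is visible of it).
The state is a dict: "time_s": time; "qpos": joint angles; "joint_vel": joint speeds; "joint_torque": joint torques, N m; "eef_pos": TCP position; "tcp_rot": TCP orientation; "contact_force": force on the tool from outside, world axes, zero at the start; "moment": the same for the moment, N m; "grip_width": opening from 0.0 (shut) to 1.0 (fully open).
Only numpy, scipy, OpenCV 4.12 (cv2) and the standard library are available. Lean on these libraries where they do the work, as an engineer would, in place of code of your own. Each camera call takes 0.05 s, during which the arm holds its last target.

## Task

Press the bundle of collar stays flat in the little bench press: slide the press head along its rail until the ram stands centred over the nest that holds the bundle (the other nest is empty), turn the clamp knob clockwise to its stop so the head is locked there, then push the ram's palm cap down 18 mm (give or take 3 mm) with the fingers. Finish while still holding the cap down at that travel; do not let go, and leave the other things on the board where they are.

Things in the scene. Friction and masses are not known exactly. Their poses are not given: they have to be found in the camera images.
- press_base: Grey bed plate of the press, 200 mm (x) by 340 mm (y), fixed on the ironing board; origin at the centre of its underside, on the board. Top of the plate is 14 mm up. Its rail runs along its own y axis at its x = +72 mm (the far side from the robot); the ram and nests lie on the line x = -40 mm. It may stand turned by up to 0.25 rad.
- carriage (a joint): Position of the press head (aluminium, 56 mm wide, its arm reaching toward the robot) along the rail, m, -0.1 to 0.1; grows along +y of press_base, 0 at mid-rail; it is the press_base y of knob and ram. Slides with about 2 N drag while the knob is loose; a tight knob holds it against about 20 N.
- knob_grip (a point): Centre of the black wing bar of the clamp knob, 109 mm above the board over the rail: grip it here from above. Bar 46 mm long, 12 mm thick, 30 mm high; boss of 18 mm diameter below it; top of the head 33 mm below this point. It lies along the press_base x axis at joint clamp_knob = 0 and turns with it. Nothing else as high within 85 mm. The head can be slid by the bar too.
- clamp_knob (a joint): Angle of the clamp knob, rad: 0 fully loose (starts 0 to 0.2), grows clockwise seen from above up to the stop at 1.3; the clamp bites from about 0.8; 1.05 and more is tight. Turning takes 0.1 N m, rising to 0.2 N m as it tightens. It stays where it is left.
- ram_cap: Black round palm cap of the ram, 44 mm in diameter, 14 mm thick; origin at the centre of its flat top, 135 mm above the board when not pressed, 112 mm in front of the knob (toward press_base -x). Moves straight down when pushed.
- ram (a joint): Downward travel of the ram, m: 0 at rest, stop at 0.026. Springs back by itself when let go. The push needed is about 1.5 N to start and 4 N at 8 mm, where the foot meets the stays; from there it is about 6 N, growing to 12 N at 18 mm and 17 N at 26 mm.
- ram_foot: Black rubber foot under the ram, 17 mm in diameter, on its own spring of 0.35 N/mm with 1.8 N preload; origin at the centre of its underside, on the ram's axis, 42 mm above the board at rest.
- nest_full: Dark steel nest on the bed plate that holds the bundle: block 84 mm (x) by 26 mm (y), with a pocket whose floor is 12 mm above its origin (centre of its underside, 14 mm above the board); its axes are those of press_base. Fixed. It stands either left or right of the middle, 40 to 80 mm from it.
- nest_empty: The same kind of nest, empty; fixed, on the other side of the middle.
- collar_stays: White bundle of collar stays, 66 mm long (its y axis), 12 mm wide (x), 8 mm thick, loose in the pocket of nest_full with 2 mm of play; origin at the centre of its underside. Its top is 34 mm above the board.
- spare_stays: Bystander: a second bundle of collar stays, 66 x 12 x 8 mm, lying on the board in front of the press.
- thimble: Bystander: thimble, 20 mm in diameter, 22 mm high, standing on the left end of the bed plate; origin under its centre.
- chalk: Bystander: flat white tailor's chalk, 39 x 44 x 8 mm, on the board in front of the press.
- white_reel: Bystander: white thread reel, 35 mm in diameter, 46 mm high, left of the press.
- white_jar: Bystander: white jar, 70 mm in diameter, 57 mm high, left of the press.
- masking_tape: Bystander: roll of masking tape, 100 mm in diameter, 25 mm high, right of the press.
- thread_box: Bystander: small brown box, 45 x 70 x 33 mm, left of the press.

How it is judged:
By the outcome, as a careful person would: the job done as asked, in the order asked, and still so for the second after the job is handed in, while the arm keeps its last pose, push and grip.
It also fails if it takes over 48 s, if anything falls off the work surface, if the arm or the gripper's body presses on something with over 40 N, if the wrist force passes 120 N, or if a joint passes its speed limit or range.

## Working session

There is one attempt and no reset: what is moved stays moved. The work goes in short steps, Python scripts to look and compute and a tool call to move; the robot and the scene stay as the last step left them, time stands still between calls to the robot, and variables do not carry over. Pictures are saved under pics/ and viewed, and the job is handed in when it is done.

Besides the shell and the picture viewer there is one more tool, called as name(argument=value, ...) on one line, values as JSON. step_arm: Moves the arm, as the interface text tells. Its arguments: {"type":"object","properties":{"increments":{"type":"array","items":{"type":"object","properties":{"tx":{"type":"number"},"ty":{"type":"number"},"tz":{"type":"number"},"ax":{"type":"number"},"ay":{"type":"number"},"az":{"type":"number"},"hand":{"type":"number"}}}},"squeeze":{"type":"number"}},"required":["increments"]}

```bash
mkdir -p pics; python3 - <<'E'
from plant import arm,cams,finder
import cv2,numpy as np
s=arm.state();print(s)
for n in("scene","top","wrist"):
    im=cams.get_image(n);cv2.imwrite(f"pics/{n}0.png",im[:,:,::-1]);print(n,cams.camera_info(n))
    if n!="wrist":
        for l in("press_base","knob_grip","ram_cap","nest_full","nest_empty","collar_stays","thimble"):
            r=finder.boxes_of(l,n);print(n,l,[(np.round(d["point"],1),round(d["conf"],2)) for d in r[:3]])
E
```

```text
{'time_s': 0.0, 'qpos': array([ 6.05440007e+01,  2.18434829e+01,  7.43862506e+01, -3.31369238e-04,
        8.38584224e+01, -1.23374243e+01]), 'joint_vel': array([-0.05482496,  0.02197233,  0.08742654,  0.04898164,  0.1347055 ,
       -0.01770861]), 'joint_torque': array([-1.75468638e-03, -4.48465061e+01, -2.31279802e+01, -2.93639732e-04,
        4.72647487e-03,  1.75727985e-05]), 'eef_pos': array([161.76020554, 525.3603023 , 230.6796097 ]), 'tcp_rot': array([[ 9.55697700e-01, -7.51612028e-04,  2.94349011e-01],
       [-2.94349793e-01, -1.34254682e-03,  9.55696812e-01],
       [-3.23135890e-04, -9.99998816e-01, -1.50430575e-03]]), 'contact_force': array([ 0.11654408, -0.78168215, -0.32485326]), 'moment': array([ 0.01792133, -0.02929359,  0.03407521]), 'grip_width': 1.0020105861623703}
scene {'fovy': 46.62894359513701, 'cx': 319.455813462667, 'cy': 237.41557969364376, 'dist': array([0.02348166, 0.        , 0.        , 0.        , 0.        ]), 'world_to_cam': array([[-8.94056536e-01, -4.47954138e-01,  1.40175043e-05,
         5.21627592e+02],
       [-3.28111643e-01,  6.54845645e-01, -
[... 1309 characters left out ...]
ull [(array([330.2, 242. ]), 0.62)]
top nest_empty [(array([379.6, 242.7]), 0.62)]
top collar_stays [(array([330. , 237.9]), 0.68)]
top thimble [(array([303.1, 242. ]), 0.51)]
wrist {'fovy': 64.66817782770383, 'cx': 322.88077687900204, 'cy': 241.65986425676152, 'dist': array([0.00312531, 0.        , 0.        , 0.        , 0.        ]), 'tool_from_camera': array([[ 1.73948438e-04,  9.49462195e-01,  3.13881361e-01,
        -8.17139210e+01],
       [ 6.67838449e-04, -3.13881407e-01,  9.49461962e-01,
        -1.42638058e+02],
       [ 9.99999762e-01,  4.44646160e-05, -6.88686540e-04,
         8.94411675e-02],
       [ 0.00000000e+00,  0.00000000e+00,  0.00000000e+00,
         1.00000000e+00]])}
```

```bash
cat > h.py <<'E'
from plant import arm,cams,finder
import cv2,numpy as np
def K(n,c=None):
    c=c or cams.camera_info(n);f=240/np.tan(np.radians(c["fovy"]/2))
    return np.array([[f,0,c["cx"]],[0,f,c["cy"]],[0,0,1]]),np.array(c["dist"])
def W2C(n,s=None):
    c=cams.camera_info(n)
    if n!="wrist":return c["world_to_cam"]
    s=s or arm.state();T=np.eye(4);T[:3,:3]=s["tcp_rot"];T[:3,3]=s["eef_pos"]
    return np.linalg.inv(T@c["tool_from_camera"])
def ray(n,px,z,M=None):
    k,d=K(n);M=W2C(n) if M is None else M
    u=cv2.undistortPoints(np.array([[px]],float),k,d)[0,0]
    r=M[:3,:3].T@np.array([u[0],u[1],1]);o=-M[:3,:3].T@M[:3,3]
    return o+r*(z-o[2])/r[2]
def proj(n,P,M=None):
    k,d=K(n);M=W2C(n) if M is None else M
    return cv2.projectPoints(np.array(P,float).reshape(-1,1,3),cv2.Rodrigues(M[:3,:3])[0],M[:3,3],k,d)[0][:,0]
E
python3 - <<'E'
from h import *
for l,p,z in(("base",(357.2,224.7),14),("knob",(357.6,194.1),124),("cap",(361.5,237.9),135),("full",(330.2,242),34),("empty",(379.6,242.7),34),("stays",(330,237.9),34),("thimble",(303.1,242),36)):
    print(l,ray("top",p,z).round(1))
a=cv2.imread("pics/top0.png")[140:320,240:480];cv2.imwrite("pics/topc.png",cv2.resize(a,None,fx=3.3,fy=3.3,interpolation=2))
a=cv2.imread("pics/scene0.png")[150:330,220:460];cv2.imwrite("pics/scenec.png",cv2.resize(a,None,fx=3.3,fy=3.3,interpolation=2))
E
```

```text
base [568.1  61.9  14. ]
knob [625.8  66.1 124. ]
cap [523.2  59.8 135. ]
full [523.9 129.8  34. ]
empty [520.7   9.1  34. ]
stays [534.  130.2  34. ]
thimble [524.6 195.9  36. ]
```

View pics/topc.png

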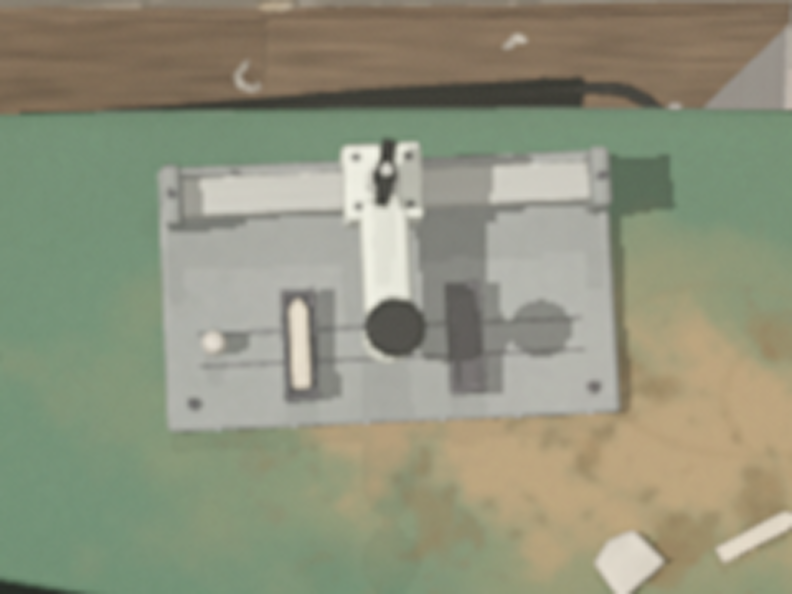

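View pics/scenec.png

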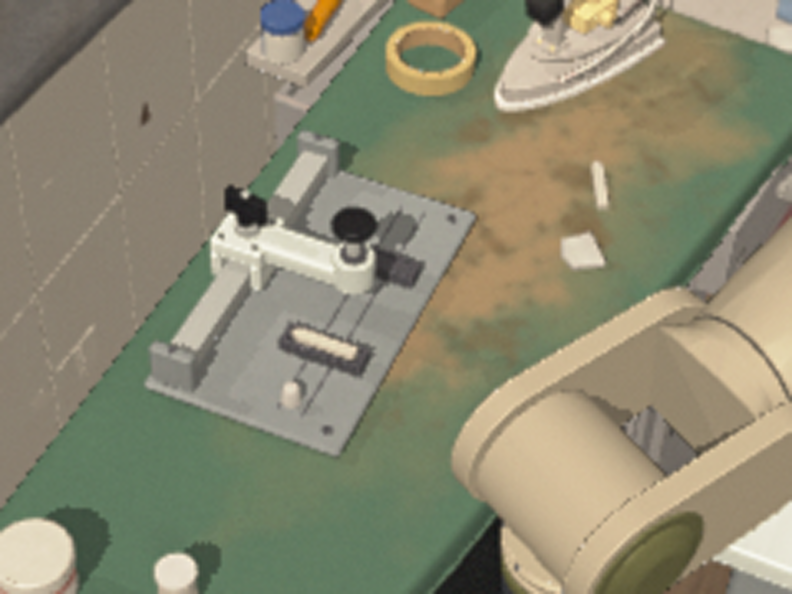

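View pics/wrist0.png

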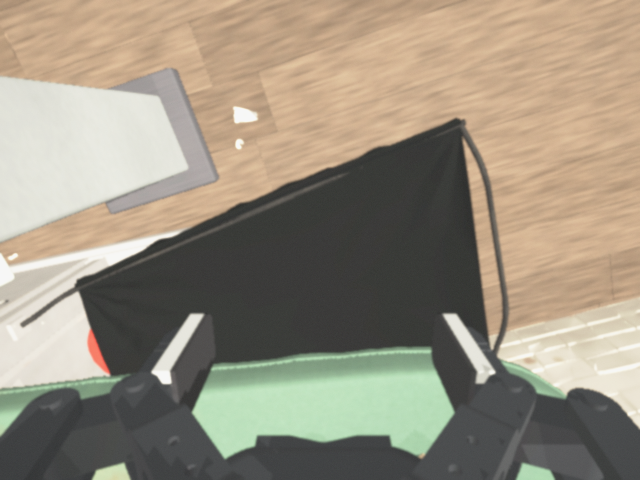

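View pics/top0.png

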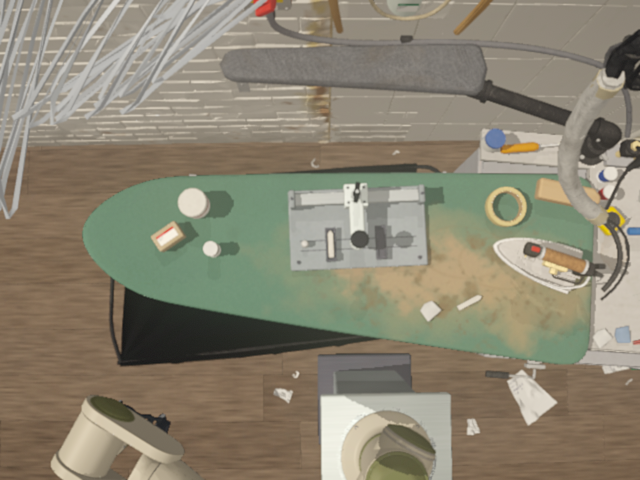

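The scene and top views show the press, slightly turned. The full nest is on the left, with the white stays near (330,240) in the top view. The head is just right of the middle. I'll move over it for a close look with the wrist camera.

step_arm(increments=[{"tx":0.032,"tz":-0.0193,"ty":-0.0044,"hand":1},{"tx":0.032,"tz":-0.0193,"ty":-0.0044},{"tx":0.032,"tz":-0.0193,"ty":-0.0044},{"tx":0.032,"tz":-0.0193,"ty":-0.0044},{"tx":0.032,"tz":-0.0193,"ty":-0.0044},{"tx":0.032,"tz":-0.0193,"ty":-0.0044},{"tx":0.032,"tz":-0.0193,"ty":-0.0044},{"tx":0.032,"tz":-0.0193,"ty":-0.0044},{"tx":0.032,"tz":-0.0193,"ty":-0.0044},{"tx":0.032,"tz":-0.0193,"ty":-0.0044},{"tx":0.032,"tz":-0.0193,"ty":-0.0044},{"tx":0.032,"tz":-0.0193,"ty":-0.0044},{"tx":0.032,"tz":-0.0193,"ty":-0.0044},{"tx":0.032,"tz":-0.0193,"ty":-0.0044},{"tx":0.032,"tz":-0.0193,"ty":-0.0044},{"tx":0.032,"tz":-0.0193,"ty":-0.0044}])

```text
invalid input
```

step_arm(increments=[{"tx":0.032,"ty":-0.0044,"tz":-0.0193,"ax":0,"ay":0,"az":0,"hand":1.0},{"tx":0.032,"ty":-0.0044,"tz":-0.0193,"ax":0,"ay":0,"az":0,"hand":1.0}])

```text
time_s: 1.02
eef_pos: [209.3, 471.6, 239.0]
tcp_rot: [[0.958, -0.002, 0.287], [-0.287, -0.0, 0.958], [-0.002, -1.0, -0.001]]
contact_force: [-0.2, 0.5, 1.1]
grip_width: 1.001
```

step_arm(increments=[{"tx":0.033,"ty":-0.005,"tz":-0.02,"ax":0,"ay":0,"az":0,"hand":1.0},{"tx":0.033,"ty":-0.005,"tz":-0.02,"ax":0,"ay":0,"az":0,"hand":1.0},{"tx":0.033,"ty":-0.005,"tz":-0.02,"ax":0,"ay":0,"az":0,"hand":1.0},{"tx":0.033,"ty":-0.005,"tz":-0.02,"ax":0,"ay":0,"az":0,"hand":1.0},{"tx":0.033,"ty":-0.005,"tz":-0.02,"ax":0,"ay":0,"az":0,"hand":1.0},{"tx":0.033,"ty":-0.005,"tz":-0.02,"ax":0,"ay":0,"az":0,"hand":1.0},{"tx":0.033,"ty":-0.005,"tz":-0.02,"ax":0,"ay":0,"az":0,"hand":1.0},{"tx":0.033,"ty":-0.005,"tz":-0.02,"ax":0,"ay":0,"az":0,"hand":1.0},{"tx":0.033,"ty":-0.005,"tz":-0.02,"ax":0,"ay":0,"az":0,"hand":1.0},{"tx":0.033,"ty":-0.005,"tz":-0.02,"ax":0,"ay":0,"az":0,"hand":1.0},{"tx":0.033,"ty":-0.005,"tz":-0.02,"ax":0,"ay":0,"az":0,"hand":1.0},{"tx":0.033,"ty":-0.005,"tz":-0.02,"ax":0,"ay":0,"az":0,"hand":1.0}])

```text
time_s: 2.02
eef_pos: [530.8, 110.4, 303.0]
tcp_rot: [[0.959, 0.001, 0.283], [-0.283, 0.001, 0.959], [0.001, -1.0, 0.002]]
contact_force: [-0.2, 0.8, 0.1]
grip_width: 1.0
```

step_arm(increments=[{"tx":0.008,"ty":0,"tz":-0.01,"ax":0,"ay":-0.12,"az":0,"hand":1.0},{"tx":0.008,"ty":0,"tz":-0.01,"ax":0,"ay":-0.12,"az":0,"hand":1.0},{"tx":0,"ty":0,"tz":0,"ax":0,"ay":0,"az":0,"hand":1.0}])

```text
time_s: 2.27
eef_pos: [547.1, 79.4, 302.5]
tcp_rot: [[0.999, 0.003, 0.045], [-0.045, -0.0, 0.999], [0.003, -1.0, -0.0]]
contact_force: [-1.1, -1.2, -0.8]
grip_width: 0.998
```

```bash
python3 - <<'E'
from h import *
import pickle
s=arm.state();im=cams.get_image("wrist");cv2.imwrite("pics/w1.png",im[:,:,::-1])
pickle.dump(s,open("s1.pkl","wb"));print(s["eef_pos"],s["tcp_rot"],s["joint_vel"].round(2),s["qpos"].round(1))
M=W2C("wrist",s)
Z=dict(press_base=14,knob_grip=124,ram_cap=135,nest_full=34,nest_empty=34,collar_stays=34,thimble=36)
for l in Z:
    for d in finder.boxes_of(l,"wrist")[:2]: print(l,np.round(d["point"],1),round(d["conf"],2),ray("wrist",d["point"],Z[l],M).round(1))
E
```

```text
[547.08125422  79.38392536 302.50889402] [[ 9.99001096e-01  2.74415016e-03  4.46013536e-02]
 [-4.46011536e-02 -1.34047354e-04  9.99004864e-01]
 [ 2.74739805e-03 -9.99996226e-01 -1.15211909e-05]] [ 0.6  -0.48  0.64  0.95  0.41  8.73] [ -4.   19.8  65.8   0.   94.3 -91.5]
press_base [313.7 205.3] 0.91 [563.7  68.   14. ]
press_base [ 30.9 253.5] 0.64 [ 608.  -276.7   14. ]
knob_grip [315.9 293.7] 0.98 [623.   69.6 124. ]
ram_cap [306.  184.9] 0.57 [518.7  66.9 135. ]
nest_full [361.6 167.1] 0.81 [519.7 122.2  34. ]
nest_empty [260.9 170.7] 0.92 [518.7  14.   34. ]
collar_stays [369.3 164.6] 0.65 [517.4 130.5  34. ]
thimble [423.9 163.8] 0.73 [518.9 188.2  36. ]
```

View pics/w1.png

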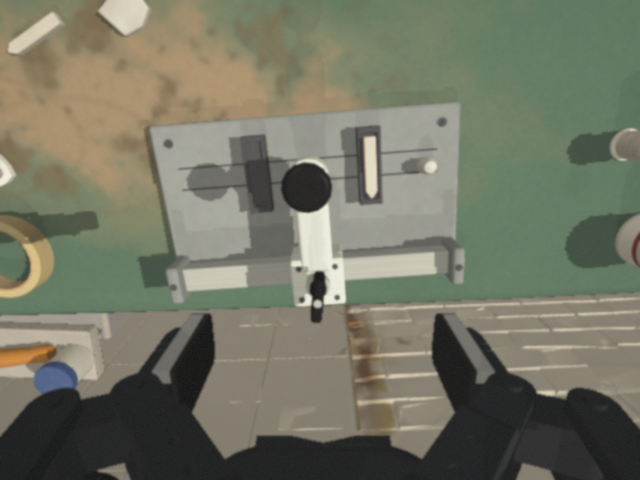

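```bash
python3 - <<'E'
from h import *
a=cv2.imread("pics/w1.png");
cv2.imwrite("pics/w1a.png",cv2.resize(a[90:340,140:480],None,fx=2.35,fy=2.35,interpolation=2))
cv2.imwrite("pics/w1b.png",cv2.resize(a[240:330,270:370],None,fx=6,fy=6,interpolation=2))
E
```

```text
(no output)
```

View pics/w1a.png

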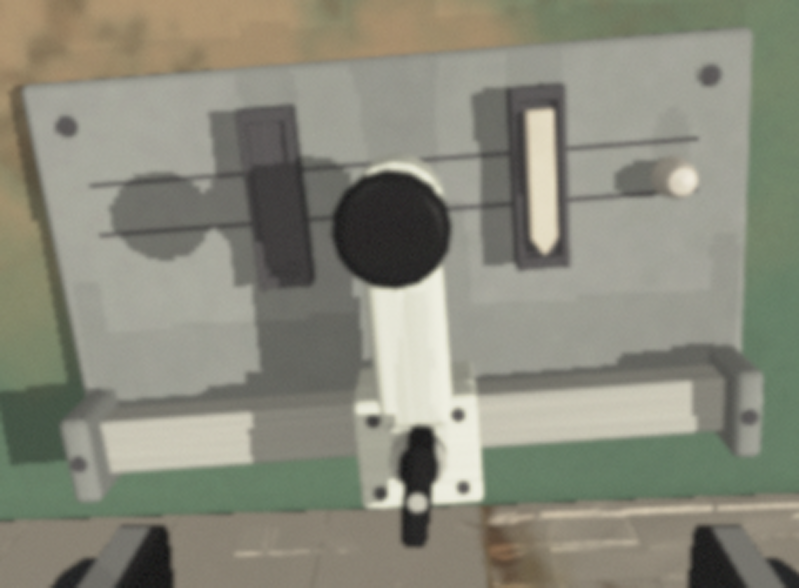

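View pics/w1b.png

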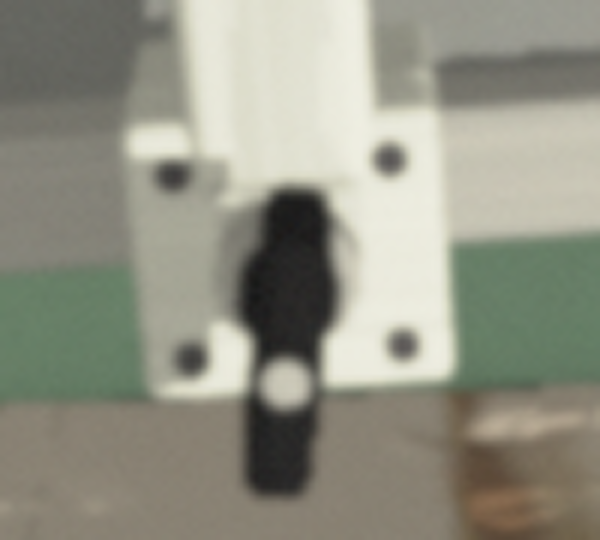

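```bash
python3 - <<'E'
from h import *
import pickle
s=pickle.load(open("s1.pkl","rb"));M=W2C("wrist",s)
A=lambda x,y:(x/2.35+140,y/2.35+90); B=lambda x,y:(x/6+270,y/6+240)
R=lambda p,z:ray("wrist",p,z,M).round(1)
nr=R(A(22,88),14);nl=R(A(751,30),14);print("near corners",nr,nl,np.linalg.norm(nl-nr))
print("fl edge",R(A(742,330),14))
for p in((509,90),(564,84),(517,270),(569,264)):print("nest@30",R(A(*p),30))
print("stays",R(A(540,107),34),R(A(543,256),34))
print("cap",R(A(392,229),135)); print("dot",R(B(286,385),124))
for p in((158,395),(457,375),(125,130),(435,100)):print("head76",R(B(*p),76))
print("thimb",R(A(683,180),36),"board edge",R(A(250,515),0),R(A(600,500),0))
d=(nl-nr)[:2];d/=np.linalg.norm(d);X=np.array([d[1],-d[0]]);yaw=np.arctan2(X[1],X[0]);mid=((nl+nr)/2)[:2];o=mid+100*X
print("o",o,"yaw",yaw)
for n,p,z in(("cap",A(392,229),135),("dot",B(286,385),124),("nestfull",A(540,177),30),("stays",A(541,180),34),("thimb",A(683,180),36),("empty",A(275,196),30)):
    q=R(p,z)[:2]-o;print(n,"base xy",(q@X).round(1),(q@d).round(1))
E
```

```text
near corners [ 469.4 -106.1   14. ] [459.1 229.3  14. ] 335.5581171719736
fl edge [601.6 234.7  14. ]
nest@30 [479.7 117.8  30. ]
nest@30 [478.3 142.4  30. ]
nest@30 [561.9 120.3  30. ]
nest@30 [560.1 145.   30. ]
stays [487.4 131.2  34. ] [554.8 132.2  34. ]
cap [520.8  67.5 135. ]
dot [634.   70.7 124. ]
head76 [660.2  45.5  76. ]
head76 [658.6  99.7  76. ]
head76 [608.5  43.2  76. ]
head76 [605.3  97.3  76. ]
thimb [522.2 195.5  36. ] board edge [702.3 -28.2   0. ] [701.6 167.2   0. ]
o [564.20287935  64.66951299] yaw 0.030699952070466253
cap base xy -43.3 4.2
dot base xy 69.9 3.9
nestfull base xy -43.4 68.2
stays base xy -42.5 68.1
thimb base xy -38.0 132.1
empty base xy -44.0 -54.5
```

step_arm(increments=[{"tx":0.03,"ty":0,"tz":-0.002,"ax":0,"ay":0.03,"az":0,"hand":1.0},{"tx":0.03,"ty":0,"tz":-0.002,"ax":0,"ay":0.03,"az":0,"hand":1.0},{"tx":0.027,"ty":0,"tz":-0.002,"ax":0,"ay":0,"az":0,"hand":1.0},{"tx":0,"ty":0.035,"tz":0,"ax":0,"ay":0,"az":0,"hand":1.0},{"tx":0,"ty":0.035,"tz":0,"ax":0,"ay":0,"az":0,"hand":1.0},{"tx":0,"ty":0.035,"tz":0,"ax":0,"ay":0,"az":0,"hand":0.6},{"tx":0,"ty":0,"tz":0,"ax":0,"ay":0,"az":0,"hand":0.6}])

```text
time_s: 3.25
eef_pos: [636.9, 73.4, 199.4]
tcp_rot: [[0.994, 0.015, 0.109], [-0.109, -0.0, 0.994], [0.015, -1.0, 0.001]]
contact_force: [-1.0, 1.4, -0.9]
grip_width: 0.75
```

```bash
python3 - <<'E'
from h import *
s=arm.state();print(s["eef_pos"],s["tcp_rot"].round(3),s["joint_vel"].round(1),s["grip_width"])
im=cams.get_image("wrist");cv2.imwrite("pics/w2.png",im[:,:,::-1])
E
```

```text
[636.9139254   73.42788841 199.39032789] [[ 0.994  0.015  0.109]
 [-0.109 -0.     0.994]
 [ 0.015 -1.     0.001]] [ 0.4 -3.  -7.2  0.   5.   0.4] 0.750496684397258
```

View pics/w2.png

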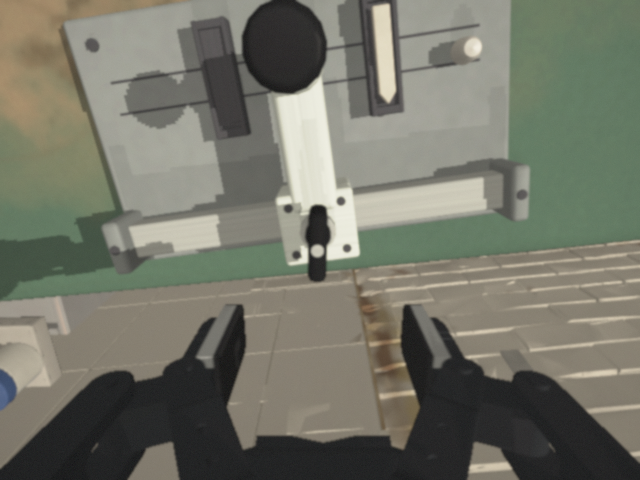

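```bash
python3 - <<'E'
from h import *
M=W2C("wrist");R=lambda p,z:ray("wrist",p,z,M).round(1)
print("dot",R((317.5,250.5),124),R((317.5,250.5),126),"cap",R((284.5,46),135),"nest",R((382,56),30),"stays tip/left",R((387,103),34))
print("tcp proj now, bar pt",proj("wrist",[[634,70.7,124]],M))
E
```

```text
dot [636.9  70.4 124. ] [636.2  70.5 126. ] cap [523.4  67.1 135. ] nest [522.6 131.   30. ] stays tip/left [556.1 132.3  34. ]
tcp proj now, bar pt [[317.43355264 246.08558339]]
```

step_arm(increments=[{"tx":-0.002,"ty":0.03,"tz":-0.003,"ax":0,"ay":0,"az":0.015,"hand":0.6},{"tx":0,"ty":0.03,"tz":0,"ax":0,"ay":0,"az":0,"hand":0.6},{"tx":0,"ty":0.025,"tz":0,"ax":0,"ay":0,"az":0,"hand":0.6},{"tx":0,"ty":0.016,"tz":0,"ax":0,"ay":0,"az":0,"hand":0.6},{"tx":0,"ty":0,"tz":0,"ax":0,"ay":0,"az":0,"hand":0.6},{"tx":0,"ty":0,"tz":0,"ax":0,"ay":0,"az":0,"hand":0.6}])

```text
time_s: 3.8
eef_pos: [643.9, 72.2, 116.5]
tcp_rot: [[0.994, 0.029, 0.108], [-0.108, -0.0, 0.994], [0.029, -1.0, 0.003]]
contact_force: [0.1, -0.0, 0.4]
grip_width: 0.601
```

step_arm(increments=[{"tx":-0.008,"ty":0,"tz":-0.001,"ax":0,"ay":0,"az":0.03,"hand":0.6},{"tx":0,"ty":0,"tz":0,"ax":0,"ay":0,"az":0,"hand":0.6}])

```text
time_s: 3.97
eef_pos: [637.6, 72.3, 121.7]
tcp_rot: [[0.994, 0.006, 0.108], [-0.108, 0.002, 0.994], [0.005, -1.0, 0.003]]
contact_force: [1.3, -0.2, 0.1]
grip_width: 0.602
```

step_arm(increments=[{"tx":-0.003,"ty":0.02,"tz":-0.002,"ax":0,"ay":0,"az":0.01,"hand":0.6},{"tx":-0.001,"ty":0.015,"tz":0,"ax":0,"ay":0,"az":0.01,"hand":0.6},{"tx":0,"ty":0,"tz":0,"ax":0,"ay":0,"az":0,"hand":0.6}])

```text
time_s: 4.22
eef_pos: [637.3, 71.1, 93.2]
tcp_rot: [[0.994, -0.0, 0.107], [-0.107, 0.004, 0.994], [-0.001, -1.0, 0.004]]
contact_force: [-1.0, 0.2, 0.4]
grip_width: 0.602
```

Closing on the bar.

step_arm(increments=[{"tx":-0.001,"ty":0,"tz":0,"ax":0,"ay":0,"az":0,"hand":0.0},{"tx":0,"ty":0,"tz":0,"ax":0,"ay":0,"az":0,"hand":0.0},{"tx":0,"ty":0,"tz":0,"ax":0,"ay":0,"az":0,"hand":0.0},{"tx":0,"ty":0,"tz":0,"ax":0,"ay":0,"az":0,"hand":0.0},{"tx":0,"ty":0,"tz":0,"ax":0,"ay":0,"az":0,"hand":0.0},{"tx":0,"ty":0,"tz":0,"ax":0,"ay":0,"az":0,"hand":0.0}], squeeze=30)

```text
time_s: 4.72
eef_pos: [637.8, 71.2, 96.2]
tcp_rot: [[0.994, 0.004, 0.107], [-0.107, 0.003, 0.994], [0.004, -1.0, 0.003]]
contact_force: [0.1, -0.1, -2.0]
grip_width: 0.132
```

step_arm(increments=[{"tx":-0.0017,"ty":0,"tz":0.012,"ax":0,"ay":0,"az":0,"hand":0.0},{"tx":-0.0017,"ty":0,"tz":0.012,"ax":0,"ay":0,"az":0,"hand":0.0},{"tx":-0.0017,"ty":0,"tz":0.012,"ax":0,"ay":0,"az":0,"hand":0.0},{"tx":-0.0017,"ty":0,"tz":0.012,"ax":0,"ay":0,"az":0,"hand":0.0},{"tx":-0.0017,"ty":0,"tz":0.012,"ax":0,"ay":0,"az":0,"hand":0.0},{"tx":0,"ty":0,"tz":0,"ax":0,"ay":0,"az":0,"hand":0.0}])

```text
time_s: 5.22
eef_pos: [635.7, 135.2, 96.2]
tcp_rot: [[0.994, 0.004, 0.108], [-0.108, 0.001, 0.994], [0.004, -1.0, 0.001]]
contact_force: [1.5, 2.4, -2.6]
grip_width: 0.14
```

```bash
python3 - <<'E'
from h import *
s=arm.state();print(s["eef_pos"],s["joint_vel"].round(1),s["contact_force"])
im=cams.get_image("wrist");cv2.imwrite("pics/w3.png",im[:,:,::-1])
im=cams.get_image("top");a=im[150:300,260:460,::-1];cv2.imwrite("pics/t3.png",cv2.resize(a,None,fx=4,fy=4,interpolation=2))
im=cams.get_image("scene");a=im[170:300,230:400,::-1];cv2.imwrite("pics/s3.png",cv2.resize(a,None,fx=4.5,fy=4.5,interpolation=2))
E
```

```text
[635.70302115 135.15760734  96.20673563] [-0.3 -0.  -0.  -0.1  0.2 -0.5] [ 1.46307617  2.41750076 -2.57978723]
```

View pics/w3.png

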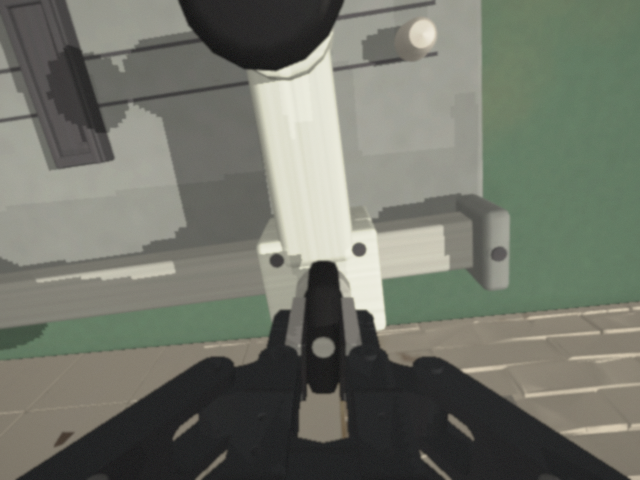

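View pics/t3.png

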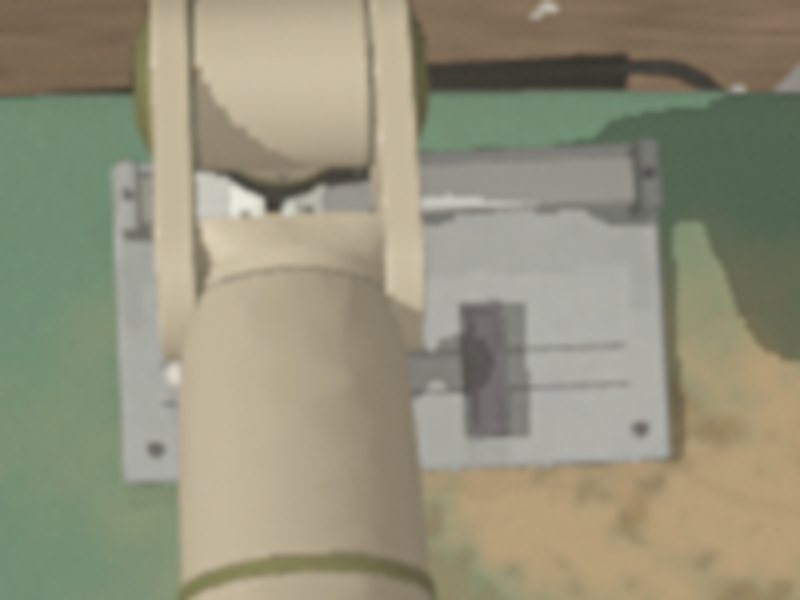

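View pics/s3.png

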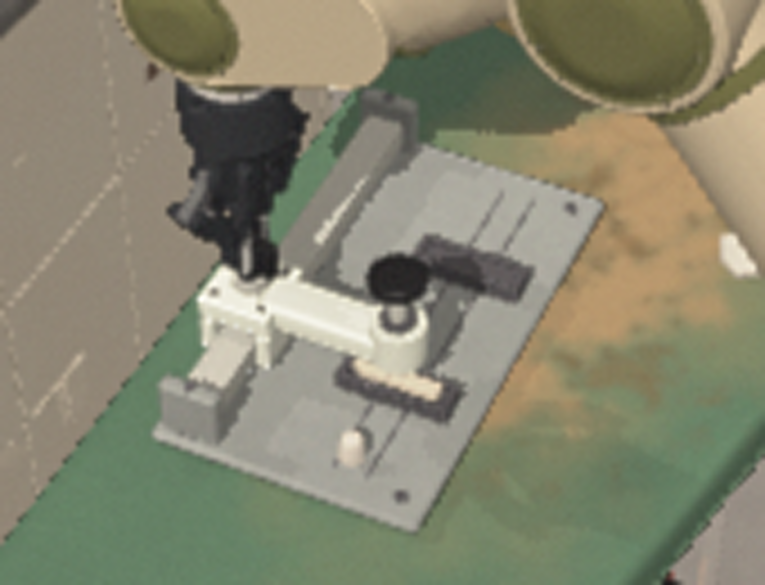

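```bash
python3 - <<'E'
from h import *
S=lambda p:((p[0]-230)*4.5,(p[1]-170)*4.5)
for n,P in(("cap",(520,131.3,135)),("capaway",(520,136.3,135)),("foot",(520,131.3,42)),("stays top end near",(487.4,131.2,34)),("far",(554.8,132.2,34))):
    print(n,np.round(S(proj("scene",[P])[0])))
print(ray("scene",(399/4.5+230,278/4.5+170),135))
# nest corners as seen in first scene crop
C=lambda x,y:(x/3.3+220,y/3.3+150)
for p in((330,341),):print("stays mid z34",ray("scene",C(*p),34))
print("cap first scene", ray("scene",C(355,222),135))
E
```

```text
cap [399. 271.]
capaway [396. 276.]
foot [399. 365.]
stays top end near [442. 388.]
far [354. 356.]
[517.27513476 137.24598379 135.        ]
stays mid z34 [515.59076135 131.67274226  34.        ]
cap first scene [520.31523066  71.28178249 135.        ]
```

```bash
python3 - <<'E'
from h import *
import pickle
from scipy.optimize import minimize
t=np.linspace(0,2*np.pi,60)
def capmask(n,x,y,M):
    P=[(x+22*np.cos(a),y+22*np.sin(a),z) for z in(135,121) for a in t]
    q=proj(n,P,M);h=cv2.convexHull(q.astype(np.float32));m=cv2.moments(h);return np.array([m["m10"],m["m01"]])/m["m00"],np.ptp(q,axis=0)
def fit(n,im,M,x0):
    c0,s=capmask(n,*x0,M)
    g=im.max(2).astype(float); 
    best=None
    x0=np.array(x0,float)
    r=int(max(s)/2+7)
    u,v=np.round(c0).astype(int)
    sub=(g[v-r:v+r+1,u-r:u+r+1]<62).astype(np.uint8)
    nl,lab,st,ce=cv2.connectedComponentsWithStats(sub)
    k=1+np.argmax(st[1:,4]);c=ce[k]+[u-r,v-r]
    f=lambda p:np.sum((capmask(n,p[0],p[1],M)[0]-c)**2)
    o=minimize(f,x0,method="Nelder-Mead");print(n,"cent",c.round(1),"bbox",st[k][2:4],"model",s.round(1),"->",o.x.round(1))
s1=pickle.load(open("s1.pkl","rb"))
L=lambda f:cv2.imread(f)
fit("scene",L("pics/scene0.png"),W2C("scene"),(522,67))
fit("top",L("pics/top0.png"),W2C("top"),(522,67))
fit("wrist",L("pics/w1.png"),W2C("wrist",s1),(522,67))
def stays(n,im,M,px,r):
    g=im.min(2).astype(float);u,v=px
    sub=(g[v-r:v+r+1,u-r:u+r+1]>165).astype(np.uint8)
    nl,lab,st,ce=cv2.connectedComponentsWithStats(sub);k=lab[r,r]
    c=ce[k]+[u-r,v-r];print(n,"stays",c.round(1),st[k][2:5],ray(n,c,34,M).round(1))
stays("scene",L("pics/scene0.png"),W2C("scene"),(319,254),20)
stays("top",L("pics/top0.png"),W2C("top"),(330,244),18)
stays("wrist",L("pics/w1.png"),W2C("wrist",s1),(370,167),40)
E
```

```text
scene cent [326.9 217.6] bbox [13 10] model [14.5 13.5] -> [524.6  67.1]Traceback (most recent call last):
  File "<stdin>", line 23, in <module>
  File "<stdin>", line 17, in fit
    return _wrapfunc(a, 'argmax', axis=axis, out=out, **kwds)
    return bound(*args, **kwds)
ValueError: attempt to get argmax of an empty sequence
```

```bash
python3 - <<'E'
from h import *
import pickle
s1=pickle.load(open("s1.pkl","rb"));M1=W2C("wrist",s1)
L=lambda f:cv2.imread(f)
def comp(n,im,M,px,r,lo,hi,z):
    g=im.max(2).astype(float) if lo==0 else im.min(2).astype(float);u,v=px
    sub=((g[v-r:v+r+1,u-r:u+r+1]>=lo)&(g[v-r:v+r+1,u-r:u+r+1]<=hi)).astype(np.uint8)
    nl,lab,st,ce=cv2.connectedComponentsWithStats(sub);k=lab[r,r]
    c=ce[k]+[u-r,v-r];q=ray(n,c,z,M);print(n,g[v,u],c.round(1),st[k][2:5],q.round(1));return q
d=np.array([-.0307,.9995,0])
for n,f,M,cp,sp,r,hi in(("wrist","w1",M1,(306,187),(370,167),36,80),("top","top0",W2C("top"),(360,239),(331,244),17,105),("scene","scene0",W2C("scene"),(327,217),(321,253),16,70)):
    im=L(f"pics/{f}.png")
    a=comp(n,im,M,cp,r,0,hi,135 if n!="scene" else 130);b=comp(n,im,M,sp,r,150,255,34)
    print("  delta along rail",((b-a)@d).round(1))
E
```

```text
wrist 42.0 [305.5 187.2] [  51   49 1922] [520.6  66.4 135. ]
wrist 196.0 [370.5 165.4] [ 13  60 636] [518.3 131.6  34. ]
  delta along rail 65.3
top 84.0 [359.7 238.9] [ 18  17 231] [521.   63.9 135. ]
top 203.0 [330.3 244.4] [  6  27 140] [518.  129.6  34. ]
  delta along rail 65.7
scene 40.0 [326.8 217.7] [ 13  11 108] [523.8  69.5 130. ]
scene 183.0 [318.1 253.5] [19  9 73] [520.5 135.   34. ]
  delta along rail 65.6
```

```bash
python3 - <<'E'
from h import *
import pickle
s1=pickle.load(open("s1.pkl","rb"));M1=W2C("wrist",s1)
im=cv2.imread("pics/w1.png")
for r in(133,150,165,180,197):print(r,list(im[r,350:388].max(1)))
a=im[115:215,330:400];cv2.imwrite("pics/n1.png",cv2.resize(a,None,fx=6,fy=6,interpolation=0))
E
```

```text
133 [np.uint8(109), np.uint8(108), np.uint8(107), np.uint8(105), np.uint8(101), np.uint8(86), np.uint8(72), np.uint8(75), np.uint8(87), np.uint8(89), np.uint8(89), np.uint8(85), np.uint8(86), np.uint8(85), np.uint8(84), np.uint8(87), np.uint8(87), np.uint8(87), np.uint8(86), np.uint8(84), np.uint8(85), np.uint8(83), np.uint8(82), np.uint8(77), np.uint8(70), np.uint8(67), np.uint8(69), np.uint8(75), np.uint8(90), np.uint8(99), np.uint8(122), np.uint8(147), np.uint8(159), np.uint8(164), np.uint8(165), np.uint8(165), np.uint8(165), np.uint8(163)]
150 [np.uint8(108), np.uint8(108), np.uint8(108), np.uint8(109), np.uint8(107), np.uint8(101), np.uint8(86), np.uint8(73), np.uint8(75), np.uint8(74), np.uint8(68), np.uint8(62), np.uint8(74), np.uint8(109), np.uint8(158), np.uint8(200), np.uint8(220), np.uint8(223), np.uint8(224), np.uint8(225), np.uint8(224), np.uint8(226), np.uint8(226), np.uint8(225), np.uint8(220), np.uint8(191), np.uint8(138), np.uint8(93), np.uint8(85), np.uint8(96), np.uint8(114), np.uint8(140), np.uint8(158), np.uint8(162), np.uint8(164), np.uint8(162), np.uint8(161), 
[... 1002 characters left out ...]
int8(92), np.uint8(86), np.uint8(99), np.uint8(120), np.uint8(144), np.uint8(159), np.uint8(165), np.uint8(166), np.uint8(165), np.uint8(165)]
197 [np.uint8(109), np.uint8(108), np.uint8(110), np.uint8(107), np.uint8(109), np.uint8(109), np.uint8(107), np.uint8(103), np.uint8(89), np.uint8(76), np.uint8(78), np.uint8(88), np.uint8(91), np.uint8(86), np.uint8(79), np.uint8(77), np.uint8(74), np.uint8(77), np.uint8(88), np.uint8(111), np.uint8(148), np.uint8(174), np.uint8(171), np.uint8(142), np.uint8(109), np.uint8(87), np.uint8(73), np.uint8(67), np.uint8(69), np.uint8(79), np.uint8(91), np.uint8(106), np.uint8(128), np.uint8(151), np.uint8(163), np.uint8(166), np.uint8(166), np.uint8(166)]
```

View pics/n1.png

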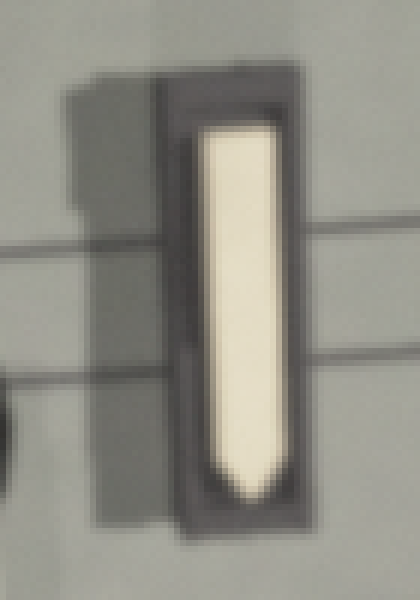

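```bash
python3 - <<'E'
from h import *
import pickle
s1=pickle.load(open("s1.pkl","rb"));M1=W2C("wrist",s1);R=lambda p,z:ray("wrist",p,z,M1)
d=np.array([-.0307,.9995,0])
cap=np.array([520.6,66.4,0])
for r,l,rt in((133,355.1,380.0),(150,355.9,380.6),(165,356.4,381.1),(180,357.3,381.5),(197,358.0,382.1)):
    a=R((l,r),14);b30=R((rt,r),30);b34=R((rt,r),34);a30=R((l,r),30)
    print(r,[((q-cap)@d).round(1) for q in(a,a30,b30,b34)])
for r,l,rt in((150,363.6,376.4),(165,364.2,376.8),(180,364.9,377.0)):
    print("stays",[((R((x,r),z)-cap)@d).round(1) for x,z in((l,34),(l,26),(rt,34))])
E
```

```text
133 [np.float64(52.1), np.float64(50.8), np.float64(76.9), np.float64(76.4)]
150 [np.float64(52.1), np.float64(50.8), np.float64(77.1), np.float64(76.5)]
165 [np.float64(51.8), np.float64(50.6), np.float64(77.2), np.float64(76.6)]
180 [np.float64(52.1), np.float64(50.8), np.float64(77.2), np.float64(76.7)]
197 [np.float64(51.9), np.float64(50.7), np.float64(77.4), np.float64(76.8)]
stays [np.float64(58.6), np.float64(59.4), np.float64(72.1)]
stays [np.float64(58.6), np.float64(59.4), np.float64(72.1)]
stays [np.float64(58.7), np.float64(59.5), np.float64(71.8)]
```

```bash
python3 - <<'E'
from h import *
s=arm.state();M=W2C("wrist")
q=ray("wrist",(322.7,347.5),124,M);print(q,s["tcp_rot"].T@(q-s["eef_pos"]))
q=ray("wrist",(322.7,347.5),125.5,M);print(s["tcp_rot"].T@(q-s["eef_pos"]))
# base-based knob axis
o=np.array([564.2,64.7]);X=np.array([.9995,.0307]);d=np.array([-.0307,.9995]);print(o+72*X+68*d)
E
```

```text
[631.17459327 133.53385563 124.        ] [ -4.5608832  -27.79410028   0.15359179]
[ -5.57015629 -29.29722254   0.15572135]
[634.0764 134.8764]
```

step_arm(increments=[{"tx":0,"ty":0,"tz":-0.00035,"ax":0,"ay":0.116,"az":0,"hand":0.0},{"tx":0,"ty":0,"tz":-0.00035,"ax":0,"ay":0.116,"az":0,"hand":0.0},{"tx":0,"ty":0,"tz":-0.00035,"ax":0,"ay":0.116,"az":0,"hand":0.0},{"tx":0,"ty":0,"tz":0,"ax":0,"ay":0,"az":0,"hand":0.0}], squeeze=40)

```text
time_s: 5.7
eef_pos: [635.5, 131.3, 96.2]
tcp_rot: [[0.89, 0.003, 0.456], [-0.456, 0.002, 0.89], [0.002, -1.0, 0.003]]
contact_force: [0.1, 2.1, -2.5]
grip_width: 0.134
```

step_arm(increments=[{"tx":-0.0013,"ty":0,"tz":0.0026,"ax":0,"ay":0,"az":0,"hand":0.0},{"tx":0,"ty":0,"tz":0,"ax":0,"ay":0,"az":0,"hand":0.0}])

```text
time_s: 5.87
eef_pos: [635.5, 133.3, 96.2]
tcp_rot: [[0.892, 0.002, 0.452], [-0.452, 0.001, 0.892], [0.002, -1.0, 0.002]]
contact_force: [-0.4, 2.2, -2.5]
grip_width: 0.133
```

```bash
python3 - <<'E'
from h import *
s=arm.state();print(s["eef_pos"],s["contact_force"].round(1),s["moment"].round(2),s["tcp_rot"].round(3)[0])
im=cams.get_image("wrist");cv2.imwrite("pics/w4.png",im[:,:,::-1])
M=W2C("wrist",s);
for c in((15,5),(15,6)):pass
print(proj("wrist",[(632,132,124),(632,136,124)],M))
E
```

```text
[635.47164531 133.32727111  96.24107915] [-0.4  2.2 -2.5] [ 0.36 -0.07 -0.09] [0.892 0.002 0.452]
[[315.78804844 352.58604828]
 [325.90435624 348.17498518]]
```

View pics/w4.png

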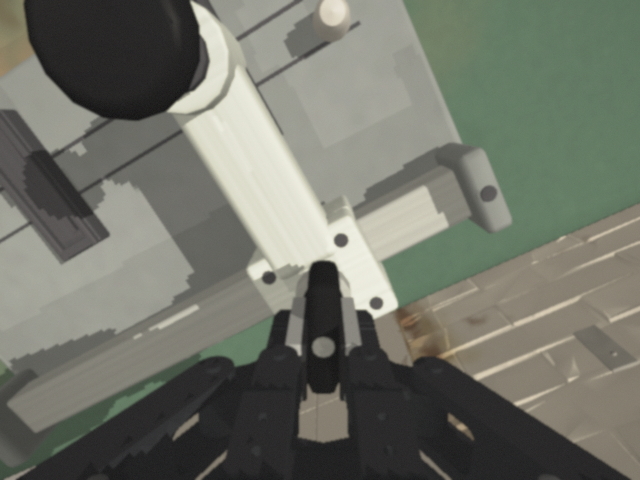

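```bash
python3 - <<'E'
from h import *
s=arm.state();print(s["time_s"],s["eef_pos"],s["contact_force"].round(1),s["tcp_rot"].round(3)[0],s["joint_vel"].round(2))
q=ray("wrist",(322.7,347.5),124);print(q)
E
```

```text
5.9167 [635.47972411 133.19676411  96.22978141] [-0.4  1.4 -3.3] [0.892 0.002 0.452] [ 0.16  0.04 -0.01 -0.01  0.06  0.71]
[631.24780651 134.99148444 124.        ]
```

step_arm(increments=[{"tx":0,"ty":0,"tz":-0.0005,"ax":0,"ay":0.1,"az":0,"hand":0.0},{"tx":0,"ty":0,"tz":-0.0005,"ax":0,"ay":0.1,"az":0,"hand":0.0},{"tx":0,"ty":0,"tz":0,"ax":0,"ay":0,"az":0,"hand":0.0}])

```text
time_s: 6.17
eef_pos: [635.2, 132.7, 96.2]
tcp_rot: [[0.785, 0.003, 0.62], [-0.62, 0.002, 0.785], [0.001, -1.0, 0.003]]
contact_force: [0.0, 0.9, -2.9]
grip_width: 0.131
```

step_arm(increments=[{"tx":0.0004,"ty":0,"tz":-0.001,"ax":0,"ay":0.05,"az":0,"hand":0.0},{"tx":0,"ty":0,"tz":-0.0003,"ax":0,"ay":0.05,"az":0,"hand":0.0},{"tx":0,"ty":0,"tz":0,"ax":0,"ay":0,"az":0,"hand":0.0}])

```text
time_s: 6.42
eef_pos: [635.1, 131.7, 96.2]
tcp_rot: [[0.725, 0.004, 0.688], [-0.688, 0.002, 0.725], [0.001, -1.0, 0.004]]
contact_force: [0.4, 0.5, -2.2]
grip_width: 0.13
```

step_arm(increments=[{"tx":0,"ty":0,"tz":-0.0005,"ax":0,"ay":0.1,"az":0,"hand":0.0},{"tx":0,"ty":0,"tz":-0.0005,"ax":0,"ay":0.1,"az":0,"hand":0.0},{"tx":0,"ty":0,"tz":-0.0005,"ax":0,"ay":0.1,"az":0,"hand":0.0},{"tx":0,"ty":0,"tz":0,"ax":0,"ay":0,"az":0,"hand":0.0}])

```text
time_s: 6.75
eef_pos: [634.4, 131.2, 96.3]
tcp_rot: [[0.496, 0.005, 0.868], [-0.868, 0.003, 0.496], [0.0, -1.0, 0.006]]
contact_force: [0.3, 1.9, -2.8]
grip_width: 0.137
```

step_arm(increments=[{"tx":0,"ty":0,"tz":-0.0005,"ax":0,"ay":0.1,"az":0,"hand":0.0},{"tx":0,"ty":0,"tz":-0.0005,"ax":0,"ay":0.1,"az":0,"hand":0.0},{"tx":0,"ty":0,"tz":0,"ax":0,"ay":0.08,"az":0,"hand":0.0},{"tx":0,"ty":0,"tz":0,"ax":0,"ay":0.06,"az":0,"hand":0.0},{"tx":0,"ty":0,"tz":0,"ax":0,"ay":0,"az":0,"hand":0.0}])

```text
time_s: 7.17
eef_pos: [633.8, 131.0, 96.4]
tcp_rot: [[0.204, 0.006, 0.979], [-0.979, 0.001, 0.204], [0.0, -1.0, 0.006]]
contact_force: [0.9, 0.0, -3.7]
grip_width: 0.133
```

```bash
python3 - <<'E'
from h import *
s=arm.state();print(s["eef_pos"],s["contact_force"].round(1),s["moment"].round(2),s["tcp_rot"].round(3)[0],s["qpos"].round(1))
E
```

```text
[633.79522823 131.0423013   96.3780361 ] [ 0.9  0.  -3.7] [-0.05 -0.08  1.81] [0.204 0.006 0.979] [  1.2  37.8  69.1   0.1  72.8 -10.6]
```

step_arm(increments=[{"tx":0,"ty":0,"tz":0,"ax":0,"ay":0,"az":0,"hand":0.5},{"tx":0,"ty":0,"tz":0,"ax":0,"ay":0,"az":0,"hand":0.5},{"tx":0,"ty":0,"tz":0,"ax":0,"ay":0,"az":0,"hand":0.5},{"tx":0,"ty":-0.03,"tz":0,"ax":0,"ay":0,"az":0,"hand":0.5},{"tx":0,"ty":-0.035,"tz":0,"ax":0,"ay":0,"az":0,"hand":0.5},{"tx":0,"ty":-0.035,"tz":0,"ax":0,"ay":0,"az":0,"hand":0.5},{"tx":0,"ty":-0.035,"tz":0,"ax":0,"ay":0,"az":0,"hand":0.0},{"tx":0,"ty":0,"tz":0,"ax":0,"ay":0,"az":0,"hand":0.0}])

```text
time_s: 7.83
eef_pos: [632.8, 129.3, 237.2]
tcp_rot: [[0.223, 0.003, 0.975], [-0.975, 0.001, 0.223], [-0.0, -1.0, 0.003]]
contact_force: [0.8, -1.1, 0.6]
grip_width: 0.228
```

step_arm(increments=[{"tx":0,"ty":-0.006,"tz":0,"ax":0,"ay":-0.12,"az":0,"hand":0.0},{"tx":0,"ty":-0.006,"tz":0,"ax":0,"ay":-0.12,"az":0,"hand":0.0},{"tx":0,"ty":-0.006,"tz":0,"ax":0,"ay":-0.12,"az":0,"hand":0.0},{"tx":0,"ty":-0.006,"tz":0,"ax":0,"ay":-0.12,"az":0,"hand":0.0},{"tx":0,"ty":-0.006,"tz":0,"ax":0,"ay":-0.12,"az":0,"hand":0.0},{"tx":0,"ty":-0.006,"tz":0,"ax":0,"ay":-0.12,"az":0,"hand":0.0},{"tx":0,"ty":-0.006,"tz":0,"ax":0,"ay":-0.12,"az":0,"hand":0.0},{"tx":0,"ty":-0.006,"tz":0,"ax":0,"ay":-0.12,"az":0,"hand":0.0},{"tx":0,"ty":-0.006,"tz":0,"ax":0,"ay":-0.12,"az":0,"hand":0.0},{"tx":0,"ty":-0.006,"tz":0,"ax":0,"ay":-0.12,"az":0,"hand":0.0},{"tx":-0.03,"ty":-0.006,"tz":0,"ax":0,"ay":-0.1,"az":0,"hand":0.0},{"tx":-0.03,"ty":0,"tz":0,"ax":0,"ay":0,"az":0,"hand":0.0},{"tx":0,"ty":0,"tz":0,"ax":0,"ay":0,"az":0,"hand":0.0}])

```text
time_s: 8.92
eef_pos: [571.9, 127.9, 308.8]
tcp_rot: [[1.0, 0.013, -0.017], [0.017, 0.0, 1.0], [0.013, -1.0, -0.0]]
contact_force: [-0.0, 0.2, 0.0]
grip_width: 0.001
```

```bash
python3 - <<'E'
from h import *
import pickle
s=arm.state();pickle.dump(s,open("s5.pkl","wb"));print(s["eef_pos"],s["tcp_rot"].round(3)[0],s["joint_vel"].round(1),s["qpos"].round(1))
im=cams.get_image("wrist");cv2.imwrite("pics/w5.png",im[:,:,::-1])
E
```

```text
[571.90557829 127.89606283 308.83836935] [ 1.     0.013 -0.017] [-0.5  2.6 -7.   0.1  0.2 -3.9] [  1.   23.   59.8  -0.   96.4 -89.9]
```

View pics/w5.png

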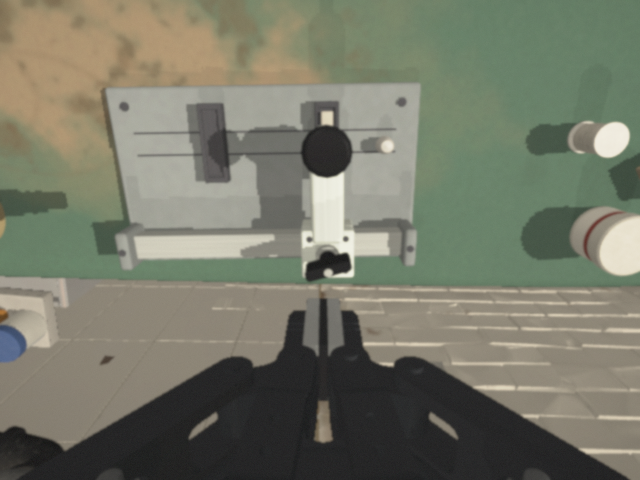

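```bash
python3 - <<'E'
from h import *
import pickle
s=pickle.load(open("s5.pkl","rb"));M=W2C("wrist",s);R=lambda p,z:ray("wrist",p,z,M)
im=cv2.imread("pics/w5.png")
a=im[85:290,270:390];cv2.imwrite("pics/n5.png",cv2.resize(a,None,fx=2.9*1,fy=2.9,interpolation=2))
cv2.imwrite("pics/n5b.png",cv2.resize(im[92:172,285:370],None,fx=7,fy=7,interpolation=0))
for r in(104,108,114,120,124):print(r,[int(v) for v in im[r,306:348].max(1)])
print("cap row",[int(v) for v in im[151,296:358].max(1)])
print("arm row",[int(v) for v in im[195,305:350].max(1)])
print("head row",[int(v) for v in im[243,296:360].max(1)])
E
```

```text
104 [112, 111, 112, 110, 110, 106, 104, 97, 88, 87, 88, 90, 92, 94, 94, 93, 92, 93, 93, 93, 93, 92, 92, 91, 94, 91, 93, 92, 91, 93, 92, 96, 113, 135, 155, 161, 165, 169, 170, 170, 171, 168]
108 [111, 111, 111, 113, 109, 108, 106, 97, 88, 85, 89, 89, 87, 86, 85, 87, 85, 86, 88, 86, 86, 86, 86, 86, 84, 83, 77, 69, 69, 77, 87, 96, 113, 138, 155, 163, 163, 163, 162, 166, 167, 171]
114 [111, 112, 111, 110, 110, 105, 102, 96, 87, 82, 80, 75, 62, 66, 105, 159, 201, 218, 220, 221, 222, 222, 223, 223, 222, 218, 189, 135, 91, 80, 88, 96, 113, 137, 153, 159, 158, 160, 160, 160, 160, 160]
120 [113, 110, 108, 105, 103, 101, 102, 97, 91, 81, 81, 73, 65, 69, 106, 158, 198, 216, 220, 220, 221, 221, 222, 222, 223, 218, 190, 138, 88, 79, 86, 96, 112, 140, 156, 160, 163, 163, 162, 161, 161, 163]
124 [112, 108, 105, 103, 104, 103, 102, 98, 89, 83, 81, 79, 73, 78, 99, 135, 165, 174, 170, 165, 164, 169, 179, 189, 198, 197, 173, 129, 90, 78, 85, 95, 114, 139, 158, 161, 162, 162, 161, 161, 161, 163]
cap row [105, 105, 103, 97, 84, 61, 42, 34, 32, 37, 41, 44, 44, 45, 46, 44, 44, 43, 44, 46, 46, 45, 45, 44, 43, 43, 44, 46, 44, 44, 42, 41, 44, 45, 46, 44, 43, 44, 46, 43, 45, 43, 43, 45, 45, 44, 45, 43, 43, 43, 49, 51, 54, 53, 49, 61, 91, 116, 129, 133, 133, 129]
arm row [162, 163, 164, 162, 158, 159, 169, 192, 216, 226, 232, 234, 235, 236, 234, 235, 234, 234, 235, 237, 237, 237, 235, 235, 236, 236, 237, 238, 237, 238, 237, 237, 237, 237, 239, 238, 237, 231, 213, 184, 165, 160, 161, 160, 160]
head row [135, 136, 134, 135, 144, 169, 209, 228, 237, 237, 235, 228, 221, 218, 222, 225, 224, 218, 210, 206, 205, 204, 204, 203, 202, 199, 200, 201, 198, 199, 200, 199, 199, 202, 209, 213, 215, 217, 218, 219, 219, 220, 223, 230, 235, 237, 237, 237, 236, 235, 235, 236, 238, 238, 239, 239, 237, 230, 219, 211, 209, 209, 209, 208]
```

View pics/n5b.png

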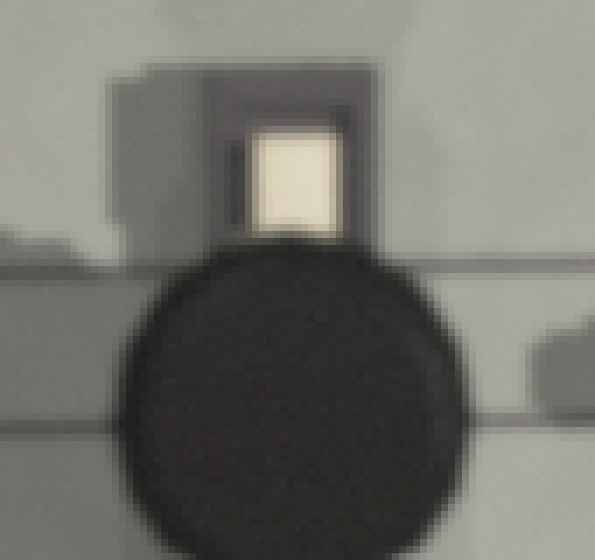

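View pics/n5.png

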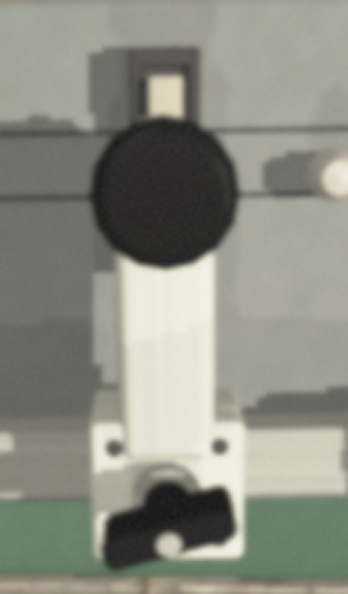

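```bash
python3 - <<'E'
from h import *
import pickle
s=pickle.load(open("s5.pkl","rb"));M=W2C("wrist",s);R=lambda p,z:ray("wrist",p,z,M)
o=np.array([564.2,64.7,0]);d=np.array([-.0307,.9995,0]);X=np.array([.9995,.0307,0])
f=lambda n,p,z:print(n,R(p,z).round(1),"base",((R(p,z)-o)@X).round(1),((R(p,z)-o)@d).round(1))
f("nest l14",(313.1,114),14);f("nest l30",(313.1,114),30);f("nest r30",(338.5,114),30)
f("cap l",(300.7,151),135);f("cap r",(351.8,151),135)
f("stays l",(320.3,117),34);f("stays r",(332.8,117),34)
f("arm l",(312.3,195),76);f("arm r",(343.8,195),76);f("head l",(301.4,243),76);f("head r",(353.3,243),76);f("dot",(328.5,272),124)
f("corner r",(106.5,88),14);f("corner l",(420,84),14)
ep=lambda r:0
# knob bar angle: image crop n5 ends top face
a=R((105/2.9+270,556/2.9+85),124);b=R((235/2.9+270,515/2.9+85),124);print(a,b)
E
```

```text
nest l14 [491.9 116.   14. ] base -70.7 53.5
nest l30 [491.8 116.4  30. ] base -70.8 53.9
nest r30 [491.3 143.1  30. ] base -70.4 80.6
cap l [519.6 109.2 135. ] base -43.2 45.8
cap r [518.9 150.7 135. ] base -42.6 87.4
stays l [494.6 124.   34. ] base -67.8 61.4
stays r [494.4 137.1  34. ] base -67.6 74.5
arm l [568.3 117.4  76. ] base 5.7 52.5
arm r [567.8 148.9  76. ] base 6.2 84.1
head l [619.5 106.3  76. ] base 56.5 39.9
head r [618.5 160.6  76. ] base 57.3 94.2
dot [631.  134.3 124. ] base 68.9 67.5
corner r [ 469.4 -104.7   14. ] base -99.9 -166.4
corner l [459.8 229.5  14. ] base -99.3 167.9
[636.18723709 113.44774926 124.        ] [621.14048317 155.02594928 124.        ]
```

step_arm(increments=[{"tx":-0.026,"ty":0,"tz":0.0015,"ax":0,"ay":0,"az":0.013,"hand":0.0},{"tx":-0.026,"ty":0.015,"tz":0.0015,"ax":0,"ay":0,"az":0,"hand":0.0},{"tx":0,"ty":0.03,"tz":0,"ax":0,"ay":0,"az":0.005,"hand":0.0},{"tx":0,"ty":0.03,"tz":0,"ax":0,"ay":0,"az":0.005,"hand":0.0},{"tx":0,"ty":0.03,"tz":0,"ax":0,"ay":0,"az":0.005,"hand":0.0},{"tx":0,"ty":0.01,"tz":0,"ax":0,"ay":0,"az":0.005,"hand":0.0},{"tx":0,"ty":0,"tz":0,"ax":0,"ay":0,"az":0,"hand":0.0},{"tx":0,"ty":0,"tz":0,"ax":0,"ay":0,"az":0,"hand":0.0}], squeeze=40)

```text
time_s: 9.63
eef_pos: [526.4, 128.1, 193.4]
tcp_rot: [[1.0, -0.006, -0.018], [0.018, -0.001, 1.0], [-0.006, -1.0, -0.0]]
contact_force: [-0.8, -0.2, 1.0]
grip_width: 0.001
```

step_arm(increments=[{"tx":-0.006,"ty":0.02,"tz":0.002,"ax":0,"ay":0,"az":-0.003,"hand":0.0},{"tx":-0.001,"ty":0.014,"tz":0,"ax":0,"ay":0,"az":0,"hand":0.0},{"tx":0,"ty":0.004,"tz":0,"ax":0,"ay":0,"az":0,"hand":0.0},{"tx":0,"ty":0,"tz":0,"ax":0,"ay":0,"az":0,"hand":0.0}])

```text
time_s: 9.97
eef_pos: [524.3, 129.8, 160.6]
tcp_rot: [[1.0, 0.01, -0.018], [0.018, -0.0, 1.0], [0.01, -1.0, -0.0]]
contact_force: [0.1, 0.2, 0.1]
grip_width: 0.005
```

step_arm(increments=[{"tx":-0.006,"ty":0.007,"tz":0,"ax":0,"ay":0,"az":0.01,"hand":0.0},{"tx":0,"ty":0.007,"tz":0,"ax":0,"ay":0,"az":0.003,"hand":0.0},{"tx":0,"ty":0,"tz":0,"ax":0,"ay":0,"az":0,"hand":0.0},{"tx":0,"ty":0,"tz":0,"ax":0,"ay":0,"az":0,"hand":0.0}])

```text
time_s: 10.3
eef_pos: [520.2, 129.6, 149.2]
tcp_rot: [[1.0, 0.003, -0.018], [0.018, -0.0, 1.0], [0.003, -1.0, -0.0]]
contact_force: [-0.2, 0.4, 0.4]
grip_width: 0.005
```

Positioned above the cap. Next I'll come down slowly until contact.

step_arm(increments=[{"tx":0,"ty":0.006,"tz":0.0004,"ax":0,"ay":0,"az":0.003,"hand":0.0},{"tx":0,"ty":0.004,"tz":0,"ax":0,"ay":0,"az":0,"hand":0.0},{"tx":0,"ty":0,"tz":0,"ax":0,"ay":0,"az":0,"hand":0.0}])

```text
time_s: 10.55
eef_pos: [520.8, 130.0, 139.1]
tcp_rot: [[1.0, 0.001, -0.018], [0.018, -0.0, 1.0], [0.001, -1.0, -0.0]]
contact_force: [-0.7, 0.0, 0.8]
grip_width: -0.003
```

step_arm(increments=[{"tx":0,"ty":0.002,"tz":0,"ax":0,"ay":0,"az":0,"hand":0.0},{"tx":0,"ty":0,"tz":0,"ax":0,"ay":0,"az":0,"hand":0.0}])

```text
time_s: 10.72
eef_pos: [520.8, 130.0, 136.7]
tcp_rot: [[1.0, 0.001, -0.018], [0.018, -0.0, 1.0], [0.001, -1.0, -0.0]]
contact_force: [-0.6, 0.5, -0.1]
grip_width: 0.002
```

step_arm(increments=[{"tx":0,"ty":0.002,"tz":0,"ax":0,"ay":0,"az":0,"hand":0.0},{"tx":0,"ty":0,"tz":0,"ax":0,"ay":0,"az":0,"hand":0.0}])

```text
time_s: 10.88
eef_pos: [521.0, 130.0, 134.7]
tcp_rot: [[1.0, 0.001, -0.018], [0.018, -0.0, 1.0], [0.001, -1.0, -0.0]]
contact_force: [-0.5, -0.2, 1.7]
grip_width: -0.001
```

step_arm(increments=[{"tx":0,"ty":0.002,"tz":0,"ax":0,"ay":0,"az":0,"hand":0.0},{"tx":0,"ty":0,"tz":0,"ax":0,"ay":0,"az":0,"hand":0.0}])

```text
time_s: 11.05
eef_pos: [521.1, 130.0, 132.9]
tcp_rot: [[1.0, 0.002, -0.018], [0.018, -0.0, 1.0], [0.002, -1.0, -0.0]]
contact_force: [-0.9, -0.1, 2.3]
grip_width: -0.005
```

step_arm(increments=[{"tx":0,"ty":0.004,"tz":0,"ax":0,"ay":0,"az":0,"hand":0.0},{"tx":0,"ty":0.004,"tz":0,"ax":0,"ay":0,"az":0,"hand":0.0},{"tx":0,"ty":0.002,"tz":0,"ax":0,"ay":0,"az":0,"hand":0.0},{"tx":0,"ty":0,"tz":0,"ax":0,"ay":0,"az":0,"hand":0.0},{"tx":0,"ty":0,"tz":0,"ax":0,"ay":0,"az":0,"hand":0.0}])

```text
time_s: 11.47
eef_pos: [521.3, 130.1, 123.7]
tcp_rot: [[1.0, 0.004, -0.019], [0.019, -0.0, 1.0], [0.004, -1.0, -0.001]]
contact_force: [-2.4, -0.5, 8.0]
grip_width: -0.001
```

step_arm(increments=[{"tx":-0.0005,"ty":0.004,"tz":0,"ax":0,"ay":0,"az":0,"hand":0.0},{"tx":0,"ty":0.003,"tz":0,"ax":0,"ay":0,"az":0,"hand":0.0},{"tx":0,"ty":0,"tz":0,"ax":0,"ay":0,"az":0,"hand":0.0},{"tx":0,"ty":0,"tz":0,"ax":0,"ay":0,"az":0,"hand":0.0}])

```text
time_s: 11.8
eef_pos: [521.3, 130.1, 119.2]
tcp_rot: [[1.0, 0.009, -0.019], [0.019, -0.001, 1.0], [0.009, -1.0, -0.001]]
contact_force: [-3.5, -0.2, 11.4]
grip_width: -0.001
```

step_arm(increments=[{"tx":-0.0005,"ty":0.003,"tz":0,"ax":0,"ay":0,"az":0,"hand":0.0},{"tx":0,"ty":0,"tz":0,"ax":0,"ay":0,"az":0,"hand":0.0},{"tx":0,"ty":0,"tz":0,"ax":0,"ay":0,"az":0,"hand":0.0},{"tx":0,"ty":0,"tz":0,"ax":0,"ay":0,"az":0,"hand":0.0}])

```text
time_s: 12.13
eef_pos: [521.4, 130.0, 119.3]
tcp_rot: [[1.0, 0.013, -0.019], [0.019, -0.001, 1.0], [0.013, -1.0, -0.001]]
contact_force: [-3.9, -1.1, 10.4]
grip_width: -0.001
```

step_arm(increments=[{"tx":-0.0005,"ty":0.004,"tz":0,"ax":0,"ay":0,"az":0.006,"hand":0.0},{"tx":0,"ty":0.003,"tz":0,"ax":0,"ay":0,"az":0.006,"hand":0.0},{"tx":0,"ty":0.001,"tz":0,"ax":0,"ay":0,"az":0.002,"hand":0.0}])

```text
time_s: 12.38
eef_pos: [521.4, 130.1, 114.3]
tcp_rot: [[1.0, 0.003, -0.02], [0.02, -0.002, 1.0], [0.003, -1.0, -0.002]]
contact_force: [-5.2, -0.9, 14.4]
grip_width: -0.001
```

step_arm(increments=[{"tx":0,"ty":-0.0015,"tz":0,"ax":0,"ay":0,"az":0.002,"hand":0.0},{"tx":0,"ty":0.0,"tz":0,"ax":0,"ay":0,"az":0.002,"hand":0.0}])

```text
time_s: 12.55
eef_pos: [521.4, 130.1, 117.5]
tcp_rot: [[1.0, 0.001, -0.02], [0.02, -0.002, 1.0], [0.001, -1.0, -0.002]]
contact_force: [-4.4, -0.2, 12.0]
grip_width: 0.003
```

```bash
python3 - <<'E'
from h import *
im=cams.get_image("scene");a=im[170:300,230:400,::-1];cv2.imwrite("pics/s6.png",cv2.resize(a,None,fx=4.5,fy=4.5,interpolation=2))
s=arm.state();print(s["eef_pos"],s["contact_force"].round(1))
im=cams.get_image("wrist");cv2.imwrite("pics/w6.png",im[:,:,::-1])
for i in range(4):
    cams.get_image("top");s=arm.state();print(s["time_s"],s["eef_pos"].round(2),s["contact_force"].round(1),s["joint_vel"].round(2))
E
```

```text
[521.36828732 130.07449628 117.55173816] [-3.5 -1.  11.6]
12.7 [521.38 130.06 117.37] [-3.9 -0.3 12.5] [-0.04  0.05  0.06  0.03  0.01 -0.  ]
12.75 [521.35 130.07 117.34] [-5.  -1.1 12.6] [-0.05  0.09  0.07  0.03  0.03  0.01]
12.8 [521.38 130.06 117.34] [-4.  -0.6 12.3] [-0.02 -0.03  0.07 -0.07  0.04  0.06]
12.85 [521.36 130.06 117.35] [-4.1 -0.9 11.7] [ 0.03 -0.03  0.15  0.03  0.06  0.07]
```

View pics/s6.png

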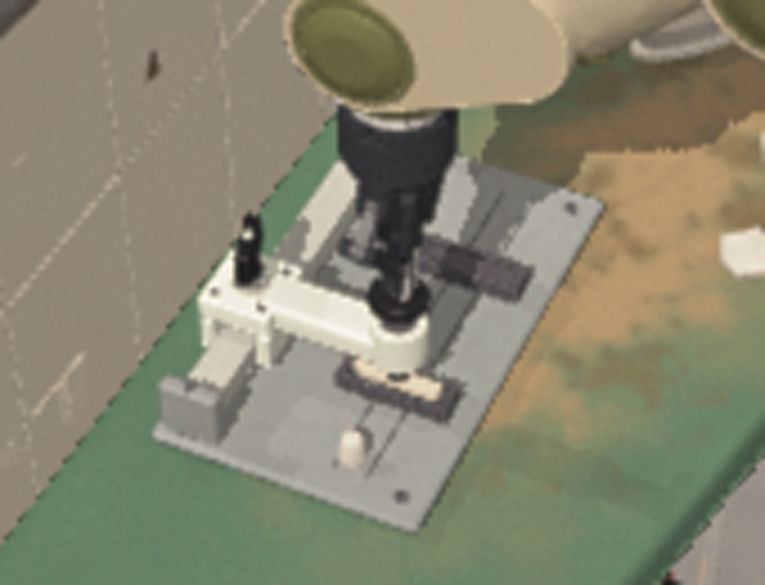

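View pics/w6.png

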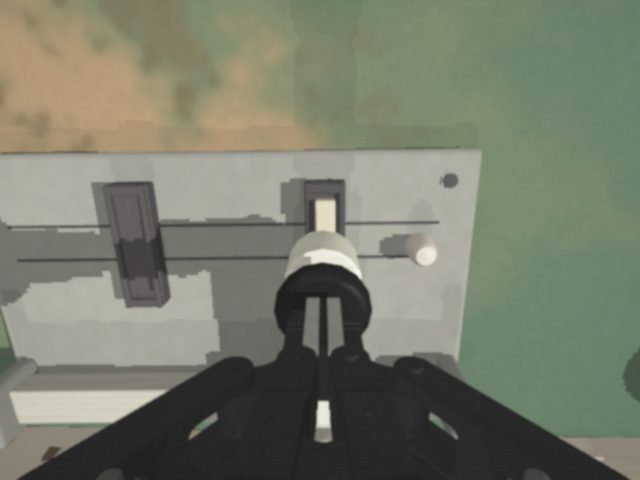

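The scene view shows the foot on the white stays at (400,377) in the enlarged crop, with the knob turned across. The wrist view shows the shut fingertips on the cap at about (323,300). The pose is steady at z = 117.35 mm (17.65 mm of travel) and about 12 N, so I'm handing in.

```bash
python3 - <<'E'
from plant import job,arm
print(job.close_job());s=arm.state();print(s["time_s"],s["eef_pos"],s["contact_force"])
E
```

```text
the job is handed in; nothing more can be done
None
the job is handed in; nothing more can be done
```

The job is handed in with the fingers still holding the cap down, at about 12.9 s on the clock.

- **Head position:** I slid the head about 64 mm left by the knob bar. It crept about 2 mm before and during the knob turn, so I corrected it before the clamp bit. With the knob locked, the wrist picture put the cap at press y ≈ 66.6 mm and the nest centre at ≈ 67.2 mm.
- **Knob:** I turned it clockwise until the wrist moment rose to about 1.8 N m, against the 0.2 N m turning needs, so it is at its stop. The angle checks disagree a little: 1.26 rad from the picture and 1.40 rad from the wrist, against a stop of 1.3.
- **Ram:** Contact came at z ≈ 135 mm. The last readings held steady at z = 117.35 mm, which is 17.65 mm of travel at about 12 N. That matches the push given for 18 mm. While settling, the cap briefly went down to about 20.7 mm, near the 21 mm limit.
- **Other checks:** The last scene picture shows the foot on the stays, with the thimble still in place. I did not measure the other bystanders again; the arm went near none of them. No check failed outright.

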